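# Open the child-resistant solvent tin

## Task

Take the black child-resistant cap off the short metal solvent tin that stands in the plywood block: turned by itself the cap only spins idly, so keep it pressed down (about 14 N, never as hard as 30 N, and never pulled as hard as that) while you unscrew it anticlockwise, and give way as it rises on its thread. Then lift it off and set it down, not dropped, open side down on the floor of the square metal tray, and let go. Leave everything else on the bench where it is.

Things in the scene. Friction and masses are not known exactly. Their poses are not given: they have to be found in the camera images.
- cap: Black ribbed plastic screw cap, 43 mm across, 26 mm high, 30 g, open underneath. Origin: on its axis at the skirt's lower edge; z up. It starts closed on the tin, straight above the tin's origin. Spring-held up (4 N at rest, plus 1.5 N/mm); unpressed it spins without effect either way. Grip it round the skirt.
- cap_top (a point): Centre of the cap's flat top, 26 mm above the cap's origin. Pressed down 4.5 mm (11 N) the cap bottoms and its teeth grip the threaded ring inside; standing tooth on tooth it goes down only 1.5 mm until turned a little (teeth meet every 1/6 turn). Gripping, anticlockwise from above turns the ring against 0.35 N m.
- tin_mouth (a point): Middle of the tin's neck, 140 mm above the tin's origin, on the cap's axis. The ring on it unscrews 1.4 rad to a stop, rising 5.5 mm per rad, and pushes the cap up: a hand held at fixed height soon overloads the tin. The ring stays where it is left when the cap is let go or spun back unpressed, so use several strokes. From about 1.25 rad the cap lifts off with under 3 N; before, it is held fast.
- tin: Rectangular bare metal tin 94 x 60 mm in an open plywood block 126 x 92 mm and 40 mm high, both fixed to the bench and unable to turn. Origin: under the middle of the tin, at the underside of the block; x along the long side, z up. Flat shoulder of the tin 131 mm above the origin; the closed cap's lower edge is 146 mm and its top 172 mm above it.
- tin_neck (a joint): How far the tin's neck has been pushed down into the tin's thin top, m: 0 at rest, positive pressed down, negative pulled up; 12 N per mm. At 2.5 mm (30 N) the tin is dented for good.
- tray: Open square-cornered bare steel tray 130 x 120 x 18 mm, walls and floor 4 mm thick, 0.9 kg, loose on the bench. Origin: under its centre; x along the 130 mm side, z up. Its floor is 4 mm above the origin.
- tape: Roll of brown tape lying flat, 70 mm across, 24 mm high; origin under its centre. Bystander.
- tall_tin: Metal tin 60 x 90 x 146 mm with a small white cap, loose; origin under its centre. Bystander.
- jar: Glass jar 70 mm across, 95 mm high; origin under its centre. Bystander.
- driver: Screwdriver lying on the bench. Bystander.
- carton: Cardboard box 110 x 150 x 80 mm; origin under its centre. Bystander.
- staples: Small cardboard box 50 x 90 x 35 mm; origin under its centre. Bystander.
- mug: White mug 76 mm across, 85 mm high; origin under its centre. Bystander.
There are look-alikes about, which are no part of the job. Of the things like the cap, leave any that is white; of the rest the smaller one is meant.

How it is judged:
On the way, in this order (a step that is already met when the one before it is completed fails the run):
1. the cap is off the tin, its lower edge 30 mm or more above where it started (z of cap in the frame of tin above 0.176 m), for 0.1 s.
2. the cap is lowered in the gripper to within 10 mm of the tray's floor, inside the tray (z of cap in the frame of tray below 0.014 m and x of cap in the frame of tray between -0.05 and 0.05 m and y of cap in the frame of tray between -0.045 and 0.045 m and contact force between the fingers and cap above 1 N), for 0.05 s.
At the end, for the whole second after the job is handed in: The cap stands at rest on the tray's floor, open side down (within 0.15 rad of upright, lower edge within 4 mm of the floor), wholly inside the tray's walls, and the tray is within 30 mm of where it started (z of cap in the frame of tray between 0 and 0.008 m and x of cap in the frame of tray between -0.05 and 0.05 m and y of cap in the frame of tray between -0.045 and 0.045 m and angle between cap's own z axis and vertical below 0.15 rad and linear speed of cap below 0.02 m/s and distance of tray from where it was at the start of the episode below 0.03 m); the robot touches nothing.
It fails at once if the tin's neck is pressed down or pulled up with 30 N or more (moved 2.5 mm) (value of joint tin_neck above 0.0025 m or value of joint tin_neck below -0.0025 m).
It fails at once if a bystander is moved by more than 30 mm (distance of any of tape, tall_tin, jar, driver, carton, staples, mug from where it was at the start of the episode above 0.03 m).
It also fails if it takes over 72 s, if anything falls off the work surface, if the arm or the gripper's body presses on something with over 40 N, if the wrist force passes 120 N, or if a joint passes its speed limit or range.

## Robot

A 7-joint arm with a two-finger parallel gripper is mounted at the origin on the work surface. World frame = base frame: x ahead of the robot, y to its left, z up, the work surface at z = 0. Lengths are in m, angles in rad, forces in N, time in s.
With the tool pointing down it reaches from about 0.4 to 0.85 m from the base axis. Payload 4.5 kg.
Tool frame: the origin (TCP) lies midway between the tips of the shut fingers; the grasp point (between the pads) lies 19 mm behind it; z points along the fingers, y is the line along which they close (so a half turn about z gives the same grasp; the last joint's range is limited). The gripper opens to 88 mm and grips with 3 to 60 N. Pads are 18 mm wide; open, the fingers measure 123 mm over their backs; the gripper's body (75 mm by 187 mm) begins 45 mm behind the grasp point.
Start: joints at [-1.228, 0.689, -0.195, 1.565, 0.157, 0.902, -0.215], TCP at [0.19, 0.595, 0.239] pointing down, gripper open.
Joint ranges: [-3.01, 3.01], [-0.46, 2.08], [-1.47, 1.51], [0.13, 2.56], [-1, 4.14], [0.04, 2.09], [-2.66, 2.66]. Speed limits (rad/s): [2.57, 2.57, 3.14, 3.14, 3.14, 3.14, 3.14].

## Interface

Orientations are given as a unit quaternion [x, y, z, w].
In Python, from plant import r gives the robot as it stands.
- The arm moves only by the tool carry_out, never from a script. Its argument "plan" is a list of rows, each an object with "rot": the turn, a rotation vector about the tool's x, y, z in rad, a list of three; "xyz": the shift along the tool's x, y, z in m, a list of three; "grip": the closure in counts, from 0 (fully open) to 255 (shut). In form: [{"rot": [wx, wy, wz], "xyz": [dx, dy, dz], "grip": grip}, ...]. A call has 1 to 8 rows; each row is the pose to reach, as a shift and turn from the pose commanded when the call began, along the tool's axes at that moment; what a row does not reach only later rows make up. A row lasts 1/12 s, in which the tool goes at most 41.7 mm and 7.16 degrees, less where a joint would pass 70% of its speed; a pose out of reach is approached as far as the arm can. A call with a gripper value outside its range is refused whole. The fingers move at their own pace and stop on an object; "squeeze" is the grip in N (left out, the last holds). Time passes only in rows, so rows that repeat a pose let the fingers close. It gives the time, the measured TCP pose, the force, the opening and the grip force at its end, in the units of the state.
- r.get_state(): the state, without advancing time (a new reading comes with each control period).
- r.snapshot(name): name is "side" or "top" or "wrist"; returns the picture (420x560x3 uint8, red, green, blue); there is no depth.
- r.camera_params(name): a dict with "fx", "fy", "cx", "cy" (pixels), "distortion" ([k1, k2, p1, p2, k3] as OpenCV has them; the pictures are not rectified), "position" and "attitude" of the camera in the world; the wrist camera has in their place "hand_eye" (4x4, takes a point from camera to tool coordinates, whose origin is the TCP and whose axes are the flange's). Camera axes: x right, y down, z forward; pixel columns grow to the right and rows downward; lengths in m; the calibration is good to about 2 mm. A picture is of the moment at which its call begins: read the wrist's pose just before it. camera_params takes no time and is no camera call.
- r.finish_job(): hands the job in; it is judged then, once.
The state is a dict: "clock": time; "q": joint angles; "qd": joint speeds; "joint_torque": joint torques, N m; "tool_pos": TCP position; "eef_rot": TCP orientation; "contact_force": force on the tool from outside, world axes, zero at the start; "moment": the same for the moment, N m; "opening": opening from 0.0 (shut) to 1.0 (fully open); "finger_force": force on a finger pad.
Only numpy, scipy, OpenCV 4.12 (cv2) and the standard library are available. Lean on these libraries where they do the work, as an engineer would, in place of code of your own. Each camera call takes 0.05 s, during which the arm holds its last target. There are 200 camera calls.

## Working session

There is one attempt and no reset: what is moved stays moved. The work goes in short steps, Python scripts to look and compute and a tool call to move; the robot and the scene stay as the last step left them, time stands still between calls to the robot, and variables do not carry over. Pictures are saved under pics/ and viewed, at most 10 in all, crops included, and the job is handed in when it is done.

Besides the shell and the picture viewer there is one more tool, called as name([rows], argument=value, ...), one row to a line, values as JSON. carry_out: Moves the arm, as the interface text tells. Its arguments: {"type":"object","properties":{"plan":{"type":"array"},"squeeze":{"type":"number"}},"required":["plan"]}

```bash
mkdir -p pics; ls
python3 - <<'E'
from plant import r
import cv2
s=r.get_state();print(s)
for n in("top","side","wrist"):
    print(n,r.camera_params(n)); cv2.imwrite(f"pics/{n}0.png",r.snapshot(n)[...,::-1])
E
```

```text
pics
{'clock': 0.0, 'q': array([-1.22820904,  0.68992066, -0.19452429,  1.56635833,  0.15731536,
        0.90248906, -0.21515129]), 'qd': array([-0.00073118, -0.00033884,  0.0009747 , -0.00193834,  0.00092014,
        0.00108519, -0.00075701]), 'joint_torque': array([ 2.84855460e-04, -5.27555251e+01, -1.26682207e+00, -1.53427684e+01,
       -5.26627398e-02,  6.42280225e-03,  1.57925165e-04]), 'tool_pos': array([0.1897936 , 0.59482281, 0.237946  ]), 'eef_rot': array([ 1.53755060e-01,  9.88108591e-01, -8.88284289e-04, -6.69184379e-05]), 'contact_force': array([ 0.15498934,  0.38615291, -0.20879303]), 'moment': array([0.00964829, 0.01993184, 0.03765241]), 'finger_force': 0.0, 'opening': 0.9988521489610918}
top {'fx': 378.8602280764208, 'fy': 378.8602280764208, 'cx': 279.66216342449525, 'cy': 208.45295212666787, 'distortion': array([0.0239103, 0.       , 0.       , 0.       , 0.       ]), 'position': array([ 0.37330723, -0.02841293,  1.12438649]), 'attitude': array([ 0.71331016, -0.69758168,  0.04884469, -0.04671852])}
side {'fx': 477.07181633013766, 'fy': 477.07181633013766, 'cx': 273.6260171127752, 'cy': 218.2868580124437, 'distortion': array([-0.14217255,  0.        ,  0.        ,  0.        ,  0.        ]), 'position': array([ 0.04702202, -1.00560838,  1.03942584]), 'attitude': array([ 0.88494324, -0.19880199,  0.09622836, -0.40999188])}
wrist {'fx': 290.9629862281582, 'fy': 290.9629862281582, 'cx': 282.6413751482987, 'cy': 204.78983072584913, 'distortion': array([0.00836416, 0.        , 0.        , 0.        , 0.        ]), 'hand_eye': array([[ 1.16303868e-05, -9.63622256e-01, -2.67267933e-01,
         6.78141908e-02],
       [ 9.99999661e-01,  2.31353653e-04, -7.90619150e-04,
        -1.49324502e-03],
       [ 8.23691622e-04, -2.67267834e-01,  9.63621931e-01,
        -1.44840718e-01],
       [ 0.00000000e+00,  0.00000000e+00,  0.00000000e+00,
         1.00000000e+00]])}
```

View pics/top0.png

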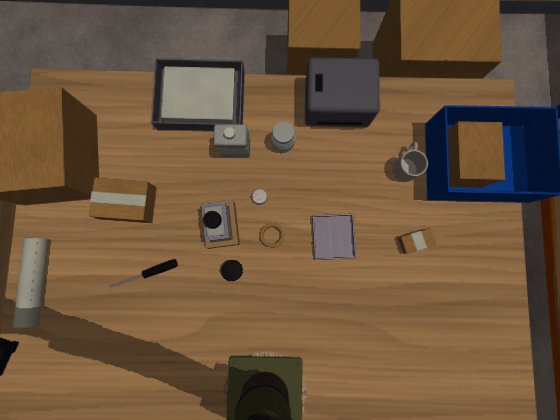

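View pics/side0.png

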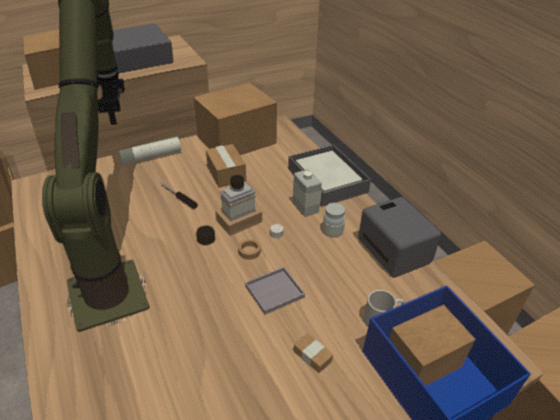

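The top view shows three cap-like things. A black cap sits on the tin in the block at (212,219), a bigger-looking black cap lies loose on the bench at (232,271), and a white one is at (259,197). The one on the tin in the plywood block fits, because the white one is excluded and the loose one looks larger and isn't on a tin. The steel tray is at (333,237). I'll confirm with enlarged crops.

Run:
```python
import cv2,numpy as np
t=cv2.imread("pics/top0.png");s=cv2.imread("pics/side0.png")
a=cv2.resize(t[185:290,190:365],None,fx=4.5,fy=4.5,interpolation=cv2.INTER_CUBIC)
cv2.imwrite("pics/c1.png",a)
b=cv2.resize(s[165:315,190:315],None,fx=4,fy=4,interpolation=cv2.INTER_CUBIC)
cv2.imwrite("pics/c2.png",b)
```

```text
(no output)
```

View pics/c1.png

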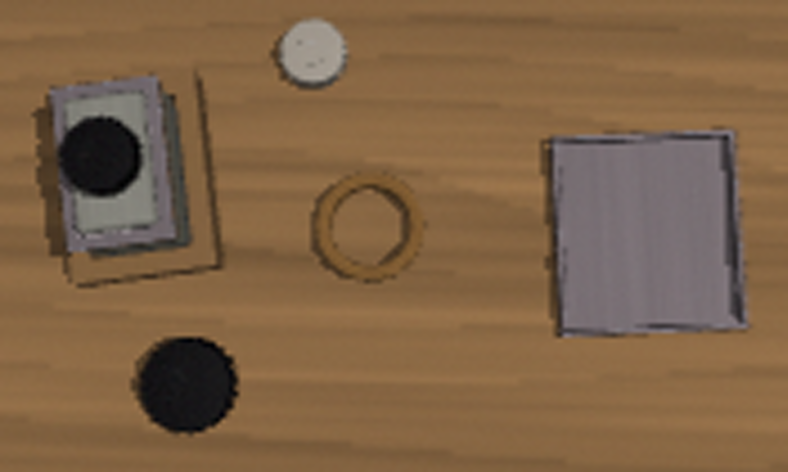

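View pics/c2.png

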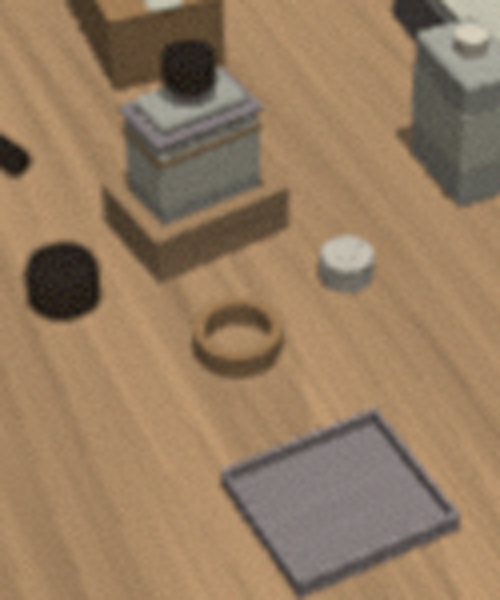

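```bash
cat > h.py <<'E'
import cv2,numpy as np
from scipy.spatial.transform import Rotation as R
from plant import r
def cam(n,st=None):
    p=r.camera_params(n);K=np.array([[p['fx'],0,p['cx']],[0,p['fy'],p['cy']],[0,0,1]])
    if n=='wrist':
        T=np.eye(4);T[:3,:3]=R.from_quat(st['eef_rot']).as_matrix();T[:3,3]=st['tool_pos'];T=T@p['hand_eye'];return K,p['distortion'],T[:3,:3],T[:3,3]
    return K,p['distortion'],R.from_quat(p['attitude']).as_matrix(),p['position']
def ray(n,uv,st=None):
    K,d,M,o=cam(n,st);u=cv2.undistortPoints(np.array([[uv]],float),K,d)[0,0]
    v=M@np.array([*u,1]);return o,v/np.linalg.norm(v)
def at_z(n,uv,z,st=None):
    o,v=ray(n,uv,st);return o+v*(z-o[2])/v[2]
def tri(*rs):
    A=sum(np.eye(3)-np.outer(v,v) for o,v in rs);b=sum((np.eye(3)-np.outer(v,v))@o for o,v in rs);return np.linalg.solve(A,b)
E
python3 - <<'E'
from h import *
c=lambda x,y:(x/4.5+190-.4,y/4.5+185-.4)
s=lambda x,y:(x/4+190-.4,y/4+165-.4)
print(at_z('top',c(100,156),.172),at_z('side',s(188,53),.172))
print('tri',tri(ray('top',c(100,156)),ray('side',s(188,53))))
print('diam',np.linalg.norm(at_z('top',c(59,156),.172)-at_z('top',c(141,156),.172)))
t=[at_z('top',c(*p),.018) for p in[(552,140),(735,131),(746,327),(558,335)]]
print(np.array(t),np.mean(t,0),[np.linalg.norm(t[i]-t[i-1]) for i in range(4)])
print('tin top',[at_z('top',c(*p),.131) for p in[(52,90),(157,76),(175,237),(72,250)]])
print('blk', [at_z('top',c(*p),.04) for p in[(197,75),(220,266),(78,285)]])
for n,p in dict(tall=(230,133)).items(): print(n,at_z('top',p,.146))
st=r.get_state();print(R.from_quat(st['eef_rot']).as_matrix().round(3))
E
```

```text
[0.47153498 0.14067271 0.172     ] [0.47452482 0.14480612 0.172     ]
tri [0.47183849 0.13973074 0.1759782 ]
diam 0.04587050264522315
[[ 0.50452848 -0.12639706  0.018     ]
 [ 0.51315857 -0.2459107   0.018     ]
 [ 0.38625466 -0.25237919  0.018     ]
 [ 0.37838618 -0.13152687  0.018     ]] [ 0.44558197 -0.18905346  0.018     ] [np.float64(0.12624656233702475), np.float64(0.11982482951370567), np.float64(0.12706866300320713), np.float64(0.12110819549798343)]
tin top [array([0.51410214, 0.17788582, 0.131     ]), array([0.52382768, 0.11665426, 0.131     ]), array([0.42943399, 0.10225258, 0.131     ]), array([0.42061334, 0.16160456, 0.131     ])]
blk [array([0.53885188, 0.10429828, 0.04      ]), array([0.41686951, 0.08502408, 0.04      ]), array([0.40299285, 0.17414793, 0.04      ])]
tall [0.70700164 0.10732363 0.146     ]
[[-0.953  0.304 -0.   ]
 [ 0.304  0.953 -0.001]
 [-0.    -0.001 -1.   ]]
```

The crops confirm it. The cap on the tin measures about 43–46 mm across and sits at (0.472, 0.140), which matches the centre of the tin's shoulder. The loose black one is larger. The steel tray's rim measures 127 x 120 mm, centred at (0.446, -0.189). Moving to hover.

carry_out([
  {"rot": [0, 0, 0], "xyz": [-0.407, -0.348, 0], "grip": 0},
  {"rot": [0, 0, 0], "xyz": [-0.407, -0.348, 0], "grip": 0},
  {"rot": [0, 0, 0], "xyz": [-0.407, -0.348, 0], "grip": 0},
  {"rot": [0, 0, 0], "xyz": [-0.407, -0.348, 0], "grip": 0},
  {"rot": [0, 0, 0], "xyz": [-0.407, -0.348, 0], "grip": 0},
  {"rot": [0, 0, 0], "xyz": [-0.407, -0.348, 0], "grip": 0},
  {"rot": [0, 0, 0], "xyz": [-0.407, -0.348, 0], "grip": 0},
  {"rot": [0, 0, 0], "xyz": [-0.407, -0.348, 0], "grip": 0},
], squeeze=50)

```text
clock: 0.82
tool_pos: [0.3661, 0.3102, 0.2387]
eef_rot: [0.154, 0.988, -0.0, 0.0]
contact_force: [0.0, 0.3, -0.9]
opening: 0.999
finger_force: 0.0
```

carry_out([
  {"rot": [0, 0, 0.6], "xyz": [-0.153, -0.13, 0], "grip": 0},
  {"rot": [0, 0, 0.6], "xyz": [-0.153, -0.13, 0], "grip": 0},
  {"rot": [0, 0, 0.6], "xyz": [-0.153, -0.13, 0], "grip": 0},
  {"rot": [0, 0, 0.6], "xyz": [-0.153, -0.13, 0], "grip": 0},
  {"rot": [0, 0, 0.6], "xyz": [-0.153, -0.13, 0], "grip": 0},
  {"rot": [0, 0, 0.6], "xyz": [-0.153, -0.13, 0], "grip": 0},
  {"rot": [0, 0, 0.6], "xyz": [-0.153, -0.13, 0], "grip": 0},
  {"rot": [0, 0, 0.6], "xyz": [-0.153, -0.13, 0], "grip": 0},
])

```text
clock: 1.48
tool_pos: [0.4712, 0.1424, 0.2386]
eef_rot: [0.438, 0.899, 0.0, -0.0]
contact_force: [0.2, -0.0, 0.7]
opening: 1.0
finger_force: 0.0
```

Run:
```python
from h import *
st=r.get_state();print(st['q'].round(3),st['tool_pos'],R.from_quat(st['eef_rot']).as_matrix().round(3))
im=r.snapshot('wrist')[...,::-1]
K,d,M,o=cam('wrist',st);print(cv2.projectPoints(((np.array([.472,.140,.172])-o)@M),np.zeros(3),np.zeros(3),K,d)[0])
cv2.imwrite('pics/w1.png',im)
```

```text
[-0.331  0.517 -0.085  1.96   0.066  0.667  0.206] [0.47123043 0.14243395 0.23855177] [[-0.616  0.788 -0.001]
 [ 0.788  0.616  0.001]
 [ 0.001 -0.    -1.   ]]
[[[282.73776134 218.43857432]]]
```

View pics/w1.png

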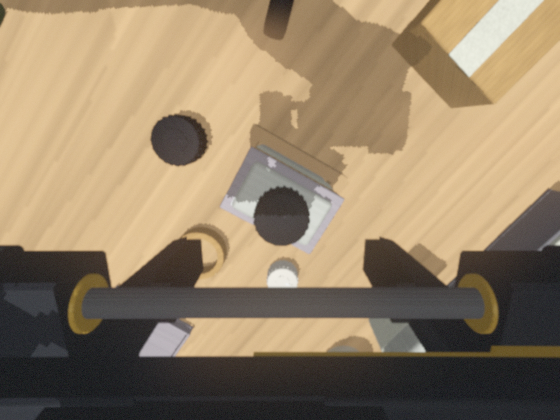

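The wrist view shows the cap centred near (281,216), against a predicted (283,218), so the estimate holds to within 2 mm. Refining it with a quick fit.

Run:
```python
from h import *
im=cv2.imread('pics/w1.png');st=r.get_state()
g=cv2.cvtColor(im,cv2.COLOR_BGR2GRAY)[175:248,240:330]
m=(cv2.GaussianBlur(g,(3,3),0)<55).astype(np.uint8)
cs,_=cv2.findContours(m,cv2.RETR_EXTERNAL,cv2.CHAIN_APPROX_NONE);c=max(cs,key=cv2.contourArea)
x,y,w,h=cv2.boundingRect(c);print(x+240,y+175,w,h,cv2.minEnclosingCircle(c))
for uv in((281,216),(x+240+w/2-.5,y+175+h/2-.5)):
    print(at_z('wrist',uv,.172,st))
print('px 21.5mm', 290*.0215/(.2386+.14-.172))
cv2.imwrite('pics/w1c.png',cv2.resize(im[160:260,220:345],None,fx=5,fy=5,interpolation=cv2.INTER_CUBIC))
```

```text
266 189 34 11 ((42.5, 21.5), 16.688419342041016)
[0.46944302 0.14143914 0.172     ]
[0.45971749 0.15570009 0.172     ]
px 21.5mm 30.179090029041614
```

View pics/w1c.png

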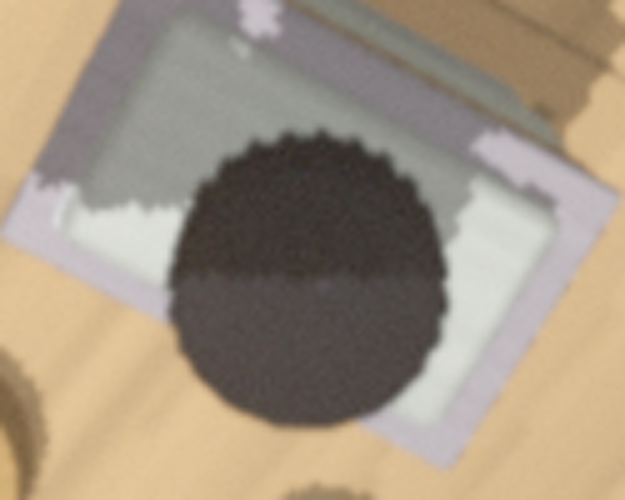

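The enlarged crop shows the rim edges at columns 247–309 and the top face centred near (281,217), giving a cap axis of about (0.471, 0.140). Pre-winding the wrist and descending.

carry_out([
  {"rot": [0, 0, 0.125], "xyz": [-0.0016, -0.0012, 0.005], "grip": 0},
  {"rot": [0, 0, 0.25], "xyz": [-0.0016, -0.0012, 0.01], "grip": 0},
  {"rot": [0, 0, 0.375], "xyz": [-0.0016, -0.0012, 0.015], "grip": 0},
  {"rot": [0, 0, 0.5], "xyz": [-0.0016, -0.0012, 0.02], "grip": 0},
  {"rot": [0, 0, 0.62], "xyz": [-0.0016, -0.0012, 0.025], "grip": 0},
  {"rot": [0, 0, 0.74], "xyz": [-0.0016, -0.0012, 0.03], "grip": 0},
  {"rot": [0, 0, 0.86], "xyz": [-0.0016, -0.0012, 0.035], "grip": 0},
  {"rot": [0, 0, 0.98], "xyz": [-0.0016, -0.0012, 0.04], "grip": 0},
])

```text
clock: 2.2
tool_pos: [0.4708, 0.1419, 0.1984]
eef_rot: [0.811, 0.586, 0.0, -0.001]
contact_force: [-0.1, -0.9, 0.2]
opening: 0.995
finger_force: 0.0
```

carry_out([
  {"rot": [0, 0, 0.1], "xyz": [0, 0, 0.01], "grip": 0},
  {"rot": [0, 0, 0.2], "xyz": [0, 0, 0.02], "grip": 0},
  {"rot": [0, 0, 0.2], "xyz": [0, 0, 0.03], "grip": 0},
  {"rot": [0, 0, 0.2], "xyz": [0, 0, 0.04], "grip": 0},
  {"rot": [0, 0, 0.2], "xyz": [0, 0, 0.05], "grip": 0},
  {"rot": [0, 0, 0.2], "xyz": [0, 0, 0.053], "grip": 0},
  {"rot": [0, 0, 0.2], "xyz": [0, 0, 0.053], "grip": 0},
])

```text
clock: 2.78
tool_pos: [0.4706, 0.1412, 0.1451]
eef_rot: [0.864, 0.504, -0.001, -0.001]
contact_force: [-0.4, 0.2, 0.3]
opening: 0.998
finger_force: 0.0
```

Run:
```python
from h import *
st=r.get_state();print(st['q'].round(3),st['tool_pos'],st['contact_force'],R.from_quat(st['eef_rot']).as_matrix().round(3))
```

```text
[-0.506  0.687  0.197  2.062 -0.311  0.423 -0.582] [0.47061872 0.14116077 0.14506504] [-0.3694228   0.16882702  0.34010455] [[ 0.492  0.87  -0.002]
 [ 0.87  -0.492  0.   ]
 [-0.001 -0.002 -1.   ]]
```

carry_out([
  {"rot": [0, 0, 0], "xyz": [0, 0, 0], "grip": 255},
  {"rot": [0, 0, 0], "xyz": [0, 0, 0], "grip": 255},
  {"rot": [0, 0, 0], "xyz": [0, 0, 0], "grip": 255},
  {"rot": [0, 0, 0], "xyz": [0, 0, 0], "grip": 255},
  {"rot": [0, 0, 0], "xyz": [0, 0, 0], "grip": 255},
  {"rot": [0, 0, 0], "xyz": [0, 0, 0], "grip": 255},
], squeeze=45)

```text
clock: 3.28
tool_pos: [0.4719, 0.1398, 0.1459]
eef_rot: [0.865, 0.502, 0.0, -0.0]
contact_force: [-1.1, 0.7, -0.0]
opening: 0.573
finger_force: 0.0
```

carry_out([
  {"rot": [0, 0, 0], "xyz": [0, 0, 0], "grip": 255},
  {"rot": [0, 0, 0], "xyz": [0, 0, 0], "grip": 255},
  {"rot": [0, 0, 0], "xyz": [0, 0, 0], "grip": 255},
  {"rot": [0, 0, 0], "xyz": [0, 0, 0], "grip": 255},
  {"rot": [0, 0, 0], "xyz": [0, 0, 0], "grip": 255},
])

```text
clock: 3.7
tool_pos: [0.4715, 0.1399, 0.1457]
eef_rot: [0.865, 0.502, -0.0, -0.0]
contact_force: [-1.5, 0.8, 1.2]
opening: 0.484
finger_force: 45.0
```

carry_out([
  {"rot": [0, 0, 0], "xyz": [0, 0, 0.0005], "grip": 255},
  {"rot": [0, 0, 0], "xyz": [0, 0, 0.001], "grip": 255},
  {"rot": [0, 0, 0], "xyz": [0, 0, 0.0015], "grip": 255},
  {"rot": [0, 0, 0], "xyz": [0, 0, 0.002], "grip": 255},
  {"rot": [0, 0, 0], "xyz": [0, 0, 0.0025], "grip": 255},
  {"rot": [0, 0, 0], "xyz": [0, 0, 0.0025], "grip": 255},
  {"rot": [0, 0, 0], "xyz": [0, 0, 0.0025], "grip": 255},
])

```text
clock: 4.28
tool_pos: [0.4716, 0.1399, 0.1435]
eef_rot: [0.865, 0.502, 0.0, -0.0]
contact_force: [-2.4, 0.3, 6.3]
opening: 0.48
finger_force: 45.0
```

carry_out([
  {"rot": [0, 0, 0], "xyz": [0, 0, 0.0005], "grip": 255},
  {"rot": [0, 0, 0], "xyz": [0, 0, 0.0008], "grip": 255},
  {"rot": [0, 0, 0], "xyz": [0, 0, 0.0008], "grip": 255},
  {"rot": [0, 0, 0], "xyz": [0, 0, 0.0008], "grip": 255},
])

```text
clock: 4.62
tool_pos: [0.4716, 0.1399, 0.1428]
eef_rot: [0.865, 0.502, 0.0, -0.0]
contact_force: [-3.3, -0.2, 7.2]
opening: 0.483
finger_force: 45.0
```

carry_out([
  {"rot": [0, 0, 0], "xyz": [0, 0, 0.0005], "grip": 255},
  {"rot": [0, 0, 0], "xyz": [0, 0, 0.001], "grip": 255},
  {"rot": [0, 0, 0], "xyz": [0, 0, 0.0015], "grip": 255},
  {"rot": [0, 0, 0], "xyz": [0, 0, 0.002], "grip": 255},
  {"rot": [0, 0, 0], "xyz": [0, 0, 0.002], "grip": 255},
  {"rot": [0, 0, 0], "xyz": [0, 0, 0.002], "grip": 255},
])

```text
clock: 5.12
tool_pos: [0.4717, 0.1399, 0.141]
eef_rot: [0.865, 0.502, 0.0, -0.0]
contact_force: [-2.7, 0.5, 8.5]
opening: 0.482
finger_force: 45.0
```

carry_out([
  {"rot": [0, 0, 0], "xyz": [0, 0, 0.0004], "grip": 255},
  {"rot": [0, 0, 0], "xyz": [0, 0, 0.0008], "grip": 255},
  {"rot": [0, 0, 0], "xyz": [0, 0, 0.001], "grip": 255},
  {"rot": [0, 0, 0], "xyz": [0, 0, 0.001], "grip": 255},
  {"rot": [0, 0, 0], "xyz": [0, 0, 0.001], "grip": 255},
])

```text
clock: 5.53
tool_pos: [0.4717, 0.1399, 0.1401]
eef_rot: [0.865, 0.502, 0.0, -0.0]
contact_force: [-3.0, 0.9, 10.7]
opening: 0.481
finger_force: 45.0
```

carry_out([
  {"rot": [0, 0, 0], "xyz": [0, 0, 0.0003], "grip": 255},
  {"rot": [0, 0, 0], "xyz": [0, 0, 0.0005], "grip": 255},
  {"rot": [0, 0, 0], "xyz": [0, 0, 0.0005], "grip": 255},
  {"rot": [0, 0, 0], "xyz": [0, 0, 0.0005], "grip": 255},
])

```text
clock: 5.87
tool_pos: [0.4717, 0.1399, 0.1398]
eef_rot: [0.865, 0.502, 0.0, -0.0]
contact_force: [-3.5, 0.4, 12.9]
opening: 0.483
finger_force: 45.0
```

carry_out([
  {"rot": [0, 0, -0.03], "xyz": [0, 0, 0.0002], "grip": 255},
  {"rot": [0, 0, -0.06], "xyz": [0, 0, 0.0002], "grip": 255},
  {"rot": [0, 0, -0.1], "xyz": [0, 0, 0.0002], "grip": 255},
  {"rot": [0, 0, -0.1], "xyz": [0, 0, 0.0002], "grip": 255},
  {"rot": [0, 0, -0.1], "xyz": [0, 0, 0.0002], "grip": 255},
])

```text
clock: 6.28
tool_pos: [0.4718, 0.1401, 0.1397]
eef_rot: [0.838, 0.545, 0.001, -0.0]
contact_force: [-3.7, 2.1, 13.1]
opening: 0.475
finger_force: 45.0
```

Run:
```python
from h import *
st=r.get_state();print(st['q'].round(3),st['tool_pos'],st['contact_force'],st['moment'],R.from_quat(st['eef_rot']).as_euler('ZYX'))
```

```text
[-0.484  0.694  0.166  2.065 -0.276  0.403 -0.519] [0.47181165 0.14006644 0.13970276] [-3.74223088  2.06209341 13.13534615] [ 0.17223152  0.82642202 -0.04424199] [ 1.15291178e+00 -1.29294509e-03  3.14148523e+00]
```

carry_out([
  {"rot": [0, 0, -0.05], "xyz": [0, 0, 0.0002], "grip": 255},
  {"rot": [0, 0, -0.1], "xyz": [0, 0, 0.0002], "grip": 255},
  {"rot": [0, 0, -0.15], "xyz": [0, 0, 0.0002], "grip": 255},
  {"rot": [0, 0, -0.15], "xyz": [0, 0, 0.0002], "grip": 255},
  {"rot": [0, 0, -0.15], "xyz": [0, 0, 0.0002], "grip": 255},
])

```text
clock: 6.7
tool_pos: [0.4719, 0.1402, 0.1396]
eef_rot: [0.795, 0.606, 0.001, -0.0]
contact_force: [-3.7, 1.1, 14.8]
opening: 0.481
finger_force: 45.0
```

```bash
cat > s.py <<'E'
from h import *
st=r.get_state();print(st['q'].round(3),st['tool_pos'].round(4),st['contact_force'].round(1),st['moment'].round(2),R.from_quat(st['eef_rot']).as_euler('ZYX').round(3))
E
python3 s.py
```

```text
[-0.462  0.691  0.129  2.063 -0.216  0.398 -0.43 ] [0.4719 0.1402 0.1396] [-3.7  1.1 14.8] [ 0.22  0.78 -0.01] [ 1.303e+00 -2.000e-03  3.141e+00]
```

carry_out([
  {"rot": [0, 0, -0.05], "xyz": [0, 0, 0], "grip": 255},
  {"rot": [0, 0, -0.1], "xyz": [0, 0, 0], "grip": 255},
  {"rot": [0, 0, -0.15], "xyz": [0, 0, 0], "grip": 255},
  {"rot": [0, 0, -0.15], "xyz": [0, 0, 0], "grip": 255},
])

```text
clock: 7.03
tool_pos: [0.4717, 0.1402, 0.1396]
eef_rot: [0.747, 0.665, 0.001, -0.0]
contact_force: [-4.5, 1.7, 14.3]
opening: 0.487
finger_force: 45.0
```

```bash
python3 s.py
```

```text
[-0.439  0.688  0.093  2.063 -0.156  0.396 -0.341] [0.4717 0.1402 0.1396] [-4.5  1.7 14.3] [ 0.26  0.82 -0.27] [ 1.454e+00 -1.000e-03  3.141e+00]
```

carry_out([
  {"rot": [0, 0, -0.03], "xyz": [0, 0, 0], "grip": 255},
  {"rot": [0, 0, -0.06], "xyz": [0, 0, -0.0001], "grip": 255},
  {"rot": [0, 0, -0.1], "xyz": [0, 0, -0.0003], "grip": 255},
  {"rot": [0, 0, -0.1], "xyz": [0, 0, -0.0003], "grip": 255},
])

```text
clock: 7.37
tool_pos: [0.4718, 0.1402, 0.1399]
eef_rot: [0.713, 0.701, 0.001, -0.0]
contact_force: [-4.1, 0.8, 13.8]
opening: 0.482
finger_force: 45.0
```

```bash
python3 s.py
```

```text
[-0.425  0.686  0.069  2.062 -0.116  0.396 -0.282] [0.4718 0.1402 0.1399] [-4.1  0.8 13.8] [ 0.17  0.88 -0.38] [ 1.553e+00 -1.000e-03  3.141e+00]
```

carry_out([
  {"rot": [0, 0, -0.05], "xyz": [0, 0, -0.00025], "grip": 255},
  {"rot": [0, 0, -0.1], "xyz": [0, 0, -0.0005], "grip": 255},
  {"rot": [0, 0, -0.15], "xyz": [0, 0, -0.0008], "grip": 255},
  {"rot": [0, 0, -0.2], "xyz": [0, 0, -0.001], "grip": 255},
  {"rot": [0, 0, -0.2], "xyz": [0, 0, -0.001], "grip": 255},
])

```text
clock: 7.78
tool_pos: [0.4719, 0.1403, 0.141]
eef_rot: [0.64, 0.769, 0.001, -0.0]
contact_force: [-4.0, 1.5, 14.1]
opening: 0.48
finger_force: 45.0
```

```bash
python3 s.py
```

```text
[-0.395  0.682  0.02   2.059 -0.036  0.399 -0.163] [0.4719 0.1403 0.141 ] [-4.   1.5 14.1] [ 0.23  0.9  -0.43] [ 1.753e+00 -1.000e-03  3.140e+00]
```

Force is constant at 14 N and the cap is rising, so it is unscrewing properly. Continuing.

carry_out([
  {"rot": [0, 0, -0.05], "xyz": [0, 0, -0.00025], "grip": 255},
  {"rot": [0, 0, -0.1], "xyz": [0, 0, -0.0005], "grip": 255},
  {"rot": [0, 0, -0.15], "xyz": [0, 0, -0.0008], "grip": 255},
  {"rot": [0, 0, -0.2], "xyz": [0, 0, -0.0011], "grip": 255},
  {"rot": [0, 0, -0.25], "xyz": [0, 0, -0.0013], "grip": 255},
  {"rot": [0, 0, -0.3], "xyz": [0, 0, -0.0016], "grip": 255},
  {"rot": [0, 0, -0.3], "xyz": [0, 0, -0.0016], "grip": 255},
])

```text
clock: 8.37
tool_pos: [0.4719, 0.1404, 0.1426]
eef_rot: [0.518, 0.856, 0.001, 0.0]
contact_force: [-4.2, 2.2, 14.9]
opening: 0.485
finger_force: 45.0
```

```bash
python3 s.py
```

```text
[-0.349  0.678 -0.054  2.056  0.082  0.408  0.016] [0.4719 0.1404 0.1426] [-4.2  2.2 14.9] [ 0.3   0.83 -0.36] [ 2.053e+00 -1.000e-03  3.140e+00]
```

carry_out([
  {"rot": [0, 0, -0.05], "xyz": [0, 0, -0.0003], "grip": 255},
  {"rot": [0, 0, -0.1], "xyz": [0, 0, -0.0006], "grip": 255},
  {"rot": [0, 0, -0.15], "xyz": [0, 0, -0.0009], "grip": 255},
  {"rot": [0, 0, -0.2], "xyz": [0, 0, -0.0012], "grip": 255},
  {"rot": [0, 0, -0.25], "xyz": [0, 0, -0.0014], "grip": 255},
  {"rot": [0, 0, -0.3], "xyz": [0, 0, -0.0017], "grip": 255},
  {"rot": [0, 0, -0.3], "xyz": [0, 0, -0.0017], "grip": 255},
])

```text
clock: 8.95
tool_pos: [0.472, 0.1405, 0.1443]
eef_rot: [0.384, 0.923, 0.001, 0.0]
contact_force: [-3.9, 1.7, 15.2]
opening: 0.481
finger_force: 45.0
```

```bash
python3 s.py
```

```text
[-0.301  0.676 -0.131  2.052  0.197  0.424  0.2  ] [0.472  0.1405 0.1443] [-3.9  1.7 15.2] [ 0.33  0.78 -0.34] [ 2.353 -0.     3.139]
```

carry_out([
  {"rot": [0, 0, -0.05], "xyz": [0, 0, -0.0003], "grip": 255},
  {"rot": [0, 0, -0.1], "xyz": [0, 0, -0.0006], "grip": 255},
  {"rot": [0, 0, -0.15], "xyz": [0, 0, -0.0009], "grip": 255},
  {"rot": [0, 0, -0.2], "xyz": [0, 0, -0.0012], "grip": 255},
  {"rot": [0, 0, -0.25], "xyz": [0, 0, -0.0014], "grip": 255},
  {"rot": [0, 0, -0.3], "xyz": [0, 0, -0.0017], "grip": 255},
  {"rot": [0, 0, -0.3], "xyz": [0, 0, -0.0017], "grip": 255},
])

```text
clock: 9.53
tool_pos: [0.472, 0.1407, 0.1459]
eef_rot: [0.242, 0.97, 0.001, 0.0]
contact_force: [-3.3, 2.5, 13.2]
opening: 0.479
finger_force: 45.0
```

```bash
python3 s.py
```

```text
[-0.251  0.676 -0.211  2.048  0.307  0.445  0.388] [0.472  0.1407 0.1459] [-3.3  2.5 13.2] [ 0.38  0.78 -0.35] [2.654 0.    3.139]
```

carry_out([
  {"rot": [0, 0, -0.05], "xyz": [0, 0, -0.0002], "grip": 255},
  {"rot": [0, 0, -0.1], "xyz": [0, 0, -0.0005], "grip": 255},
  {"rot": [0, 0, -0.15], "xyz": [0, 0, -0.0008], "grip": 255},
  {"rot": [0, 0, -0.19], "xyz": [0, 0, -0.001], "grip": 255},
  {"rot": [0, 0, -0.19], "xyz": [0, 0, -0.001], "grip": 255},
])

```text
clock: 9.95
tool_pos: [0.472, 0.1408, 0.147]
eef_rot: [0.149, 0.989, 0.001, 0.001]
contact_force: [-4.9, 2.7, 14.2]
opening: 0.48
finger_force: 45.0
```

```bash
python3 s.py
```

```text
[-0.218  0.678 -0.263  2.046  0.373  0.461  0.511] [0.472  0.1408 0.147 ] [-4.9  2.7 14.2] [ 0.35  0.8  -0.43] [2.843e+00 1.000e-03 3.139e+00]
```

carry_out([
  {"rot": [0, 0, 0], "xyz": [0, 0, -0.001], "grip": 255},
  {"rot": [0, 0, 0], "xyz": [0, 0, -0.002], "grip": 255},
  {"rot": [0, 0, 0], "xyz": [0, 0, -0.003], "grip": 255},
  {"rot": [0, 0, 0], "xyz": [0, 0, -0.004], "grip": 255},
  {"rot": [0, 0, 0], "xyz": [0, 0, -0.005], "grip": 255},
  {"rot": [0, 0, 0], "xyz": [0, 0, -0.006], "grip": 255},
  {"rot": [0, 0, 0], "xyz": [0, 0, -0.0065], "grip": 255},
  {"rot": [0, 0, 0], "xyz": [0, 0, -0.0065], "grip": 255},
])

```text
clock: 10.62
tool_pos: [0.4721, 0.1399, 0.1527]
eef_rot: [0.148, 0.989, 0.0, 0.0]
contact_force: [-0.5, 3.4, 1.4]
opening: 0.482
finger_force: 45.0
```

carry_out([
  {"rot": [0, 0, 0], "xyz": [0, 0, -0.0005], "grip": 255},
  {"rot": [0, 0, 0], "xyz": [0, 0, -0.001], "grip": 255},
  {"rot": [0, 0, 0], "xyz": [0, 0, -0.0015], "grip": 255},
  {"rot": [0, 0, 0], "xyz": [0, 0, -0.002], "grip": 255},
  {"rot": [0, 0, 0], "xyz": [0, 0, -0.002], "grip": 255},
])

```text
clock: 11.03
tool_pos: [0.472, 0.1398, 0.1544]
eef_rot: [0.149, 0.989, 0.0, 0.0]
contact_force: [-0.6, 3.2, -0.6]
opening: 0.481
finger_force: 45.0
```

carry_out([
  {"rot": [0, 0, 0], "xyz": [0, 0, -0.0005], "grip": 255},
  {"rot": [0, 0, 0], "xyz": [0, 0, -0.001], "grip": 255},
  {"rot": [0, 0, 0], "xyz": [0, 0, -0.0015], "grip": 255},
  {"rot": [0, 0, 0], "xyz": [0, 0, -0.002], "grip": 255},
  {"rot": [0, 0, 0], "xyz": [0, 0, -0.002], "grip": 255},
])

```text
clock: 11.45
tool_pos: [0.4717, 0.1397, 0.1563]
eef_rot: [0.149, 0.989, -0.0, -0.0]
contact_force: [-0.1, 3.5, -2.9]
opening: 0.48
finger_force: 45.0
```

carry_out([
  {"rot": [0, 0, 0], "xyz": [0, 0, -0.0005], "grip": 255},
  {"rot": [0, 0, 0], "xyz": [0, 0, -0.001], "grip": 255},
  {"rot": [0, 0, 0], "xyz": [0, 0, -0.001], "grip": 255},
  {"rot": [0, 0, 0], "xyz": [0, 0, -0.001], "grip": 255},
])

```text
clock: 11.78
tool_pos: [0.4717, 0.1397, 0.1573]
eef_rot: [0.149, 0.989, 0.0, -0.0]
contact_force: [-0.1, 3.7, -2.1]
opening: 0.483
finger_force: 45.0
```

Force is steady below 3 N, so the cap is sliding off. Lifting on.

carry_out([
  {"rot": [0, 0, 0], "xyz": [0, 0, -0.001], "grip": 255},
  {"rot": [0, 0, 0], "xyz": [0, 0, -0.002], "grip": 255},
  {"rot": [0, 0, 0], "xyz": [0, 0, -0.003], "grip": 255},
  {"rot": [0, 0, 0], "xyz": [0, 0, -0.003], "grip": 255},
])

```text
clock: 12.12
tool_pos: [0.4717, 0.1397, 0.1605]
eef_rot: [0.149, 0.989, 0.0, 0.0]
contact_force: [-2.0, 2.2, -1.5]
opening: 0.483
finger_force: 45.0
```

carry_out([
  {"rot": [0, 0, 0], "xyz": [0, 0, -0.003], "grip": 255},
  {"rot": [0, 0, 0], "xyz": [0, 0, -0.008], "grip": 255},
  {"rot": [0, 0, 0], "xyz": [0, 0, -0.018], "grip": 255},
  {"rot": [0, 0, 0], "xyz": [0, 0, -0.03], "grip": 255},
  {"rot": [0, 0, 0], "xyz": [0, 0, -0.045], "grip": 255},
  {"rot": [0, 0, 0], "xyz": [0, 0, -0.06], "grip": 255},
  {"rot": [0, 0, 0], "xyz": [0, 0, -0.06], "grip": 255},
  {"rot": [0, 0, 0], "xyz": [0, 0, -0.06], "grip": 255},
])

```text
clock: 12.78
tool_pos: [0.4721, 0.1387, 0.2209]
eef_rot: [0.15, 0.989, -0.0, 0.001]
contact_force: [-1.3, -0.4, -0.4]
opening: 0.482
finger_force: 45.0
```

```bash
python3 s.py
python3 - <<'E'
from h import *
s=r.snapshot('side')[...,::-1]
cv2.imwrite('pics/s2.png',cv2.resize(s[110:320,160:350],None,fx=2.8,fy=2.8,interpolation=cv2.INTER_CUBIC))
st=r.get_state();Rm=R.from_quat(st['eef_rot']).as_matrix()
print(Rm.round(3),Rm.T@(np.array([.4456,-.189,st['tool_pos'][2]])-st['tool_pos']))
E
```

```text
[-0.161  0.558 -0.341  1.975  0.297  0.656  0.58 ] [0.4721 0.1387 0.2209] [-1.3 -0.4 -0.4] [-0.02  0.01  0.02] [ 2.841e+00  2.000e-03 -3.141e+00]
[[-0.955  0.295 -0.   ]
 [ 0.295  0.955 -0.001]
 [-0.    -0.001 -1.   ]] [-0.0718965  -0.32079643  0.00037336]
```

View pics/s2.png

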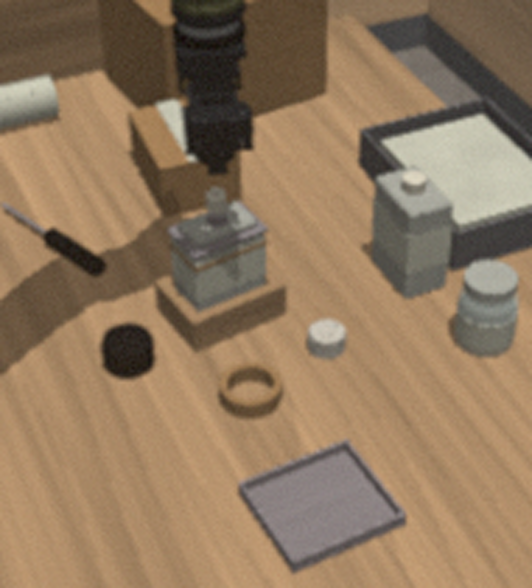

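The cap is off, with the neck bare at (217,205) and the cap in the gripper. The tray and bystanders haven't moved. Moving over the tray.

carry_out([
  {"rot": [0, 0, -0.04], "xyz": [-0.006, -0.028, 0], "grip": 255},
  {"rot": [0, 0, -0.1], "xyz": [-0.015, -0.067, 0], "grip": 255},
  {"rot": [0, 0, -0.16], "xyz": [-0.024, -0.108, 0], "grip": 255},
  {"rot": [0, 0, -0.22], "xyz": [-0.033, -0.149, 0], "grip": 255},
  {"rot": [0, 0, -0.28], "xyz": [-0.042, -0.19, 0], "grip": 255},
  {"rot": [0, 0, -0.33], "xyz": [-0.051, -0.23, 0], "grip": 255},
  {"rot": [0, 0, -0.33], "xyz": [-0.06, -0.27, 0], "grip": 255},
  {"rot": [0, 0, -0.33], "xyz": [-0.067, -0.3, 0], "grip": 255},
])

```text
clock: 13.5
tool_pos: [0.4452, -0.1709, 0.219]
eef_rot: [-0.014, 1.0, -0.0, -0.002]
contact_force: [-0.1, 0.2, 0.1]
opening: 0.481
finger_force: 45.0
```

```bash
python3 s.py
python3 - <<'E'
from h import *
st=r.get_state();Rm=R.from_quat(st['eef_rot']).as_matrix()
print(Rm.round(3),Rm.T@(np.array([.4456,-.189,st['tool_pos'][2]])-st['tool_pos']))
E
```

```text
[ 0.583  0.564 -0.487  2.01   0.417  0.669  1.424] [ 0.4452 -0.1709  0.219 ] [-0.1  0.2  0.1] [ 0.05 -0.07  0.  ] [-3.114 -0.004 -3.141]
[[-1.    -0.028 -0.004]
 [-0.028  1.    -0.001]
 [ 0.004 -0.001 -1.   ]] [ 1.42712722e-04 -1.80886287e-02  1.54605954e-05]
```

carry_out([
  {"rot": [0, 0, 0], "xyz": [0, -0.018, 0.02], "grip": 255},
  {"rot": [0, 0, 0], "xyz": [0, -0.018, 0.055], "grip": 255},
  {"rot": [0, 0, 0], "xyz": [0, -0.018, 0.09], "grip": 255},
  {"rot": [0, 0, 0], "xyz": [0, -0.018, 0.125], "grip": 255},
  {"rot": [0, 0, 0], "xyz": [0, -0.018, 0.155], "grip": 255},
  {"rot": [0, 0, 0], "xyz": [0, -0.018, 0.175], "grip": 255},
  {"rot": [0, 0, 0], "xyz": [0, -0.018, 0.185], "grip": 255},
  {"rot": [0, 0, 0], "xyz": [0, -0.018, 0.185], "grip": 255},
])

```text
clock: 14.17
tool_pos: [0.4458, -0.184, 0.0324]
eef_rot: [-0.016, 1.0, 0.001, -0.003]
contact_force: [0.1, 0.1, -0.5]
opening: 0.481
finger_force: 45.0
```

```bash
python3 s.py
python3 - <<'E'
from h import *
s=r.snapshot('side')[...,::-1]
cv2.imwrite('pics/s3.png',cv2.resize(s[220:330,220:330],None,fx=5,fy=5,interpolation=cv2.INTER_CUBIC))
E
```

```text
[ 0.387  0.892 -0.15   2.118  0.69   0.185  1.213] [ 0.4458 -0.184   0.0324] [ 0.1  0.1 -0.5] [-0.01 -0.01  0.  ] [-3.109 -0.006  3.14 ]
```

View pics/s3.png

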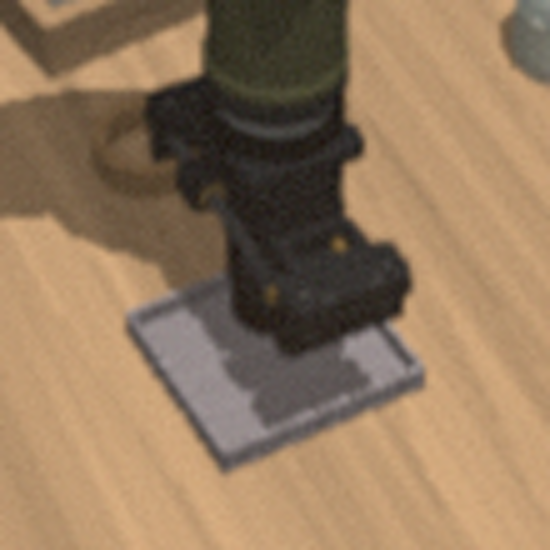

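The gripper is centred over the tray with the cap above its floor. Lowering slowly.

carry_out([
  {"rot": [0, 0, 0], "xyz": [0, 0, 0.003], "grip": 255},
  {"rot": [0, 0, 0], "xyz": [0, 0, 0.007], "grip": 255},
  {"rot": [0, 0, 0], "xyz": [0, 0, 0.011], "grip": 255},
  {"rot": [0, 0, 0], "xyz": [0, 0, 0.015], "grip": 255},
  {"rot": [0, 0, 0], "xyz": [0, 0, 0.019], "grip": 255},
  {"rot": [0, 0, 0], "xyz": [0, 0, 0.021], "grip": 255},
  {"rot": [0, 0, 0], "xyz": [0, 0, 0.021], "grip": 255},
])

```text
clock: 14.8
tool_pos: [0.4479, -0.1846, 0.0139]
eef_rot: [-0.016, 1.0, 0.0, -0.0]
contact_force: [-0.4, 0.4, -0.7]
opening: 0.48
finger_force: 45.0
```

```bash
python3 s.py
```

```text
[ 0.358  0.929 -0.102  2.119  0.707  0.127  1.196] [ 0.4479 -0.1846  0.0139] [-0.4  0.4 -0.7] [ 0.05 -0.01  0.02] [-3.110e+00 -1.000e-03  3.141e+00]
```

carry_out([
  {"rot": [0, 0, 0], "xyz": [0, 0, 0.002], "grip": 255},
  {"rot": [0, 0, 0], "xyz": [0, 0, 0.004], "grip": 255},
  {"rot": [0, 0, 0], "xyz": [0, 0, 0.006], "grip": 255},
  {"rot": [0, 0, 0], "xyz": [0, 0, 0.0075], "grip": 255},
  {"rot": [0, 0, 0], "xyz": [0, 0, 0.0075], "grip": 255},
  {"rot": [0, 0, 0], "xyz": [0, 0, 0.0075], "grip": 255},
])

```text
clock: 15.3
tool_pos: [0.448, -0.1846, 0.0067]
eef_rot: [-0.016, 1.0, 0.0, -0.0]
contact_force: [-0.0, -0.0, -0.2]
opening: 0.481
finger_force: 45.0
```

carry_out([
  {"rot": [0, 0, 0], "xyz": [0, 0, 0.0005], "grip": 255},
  {"rot": [0, 0, 0], "xyz": [0, 0, 0.001], "grip": 255},
  {"rot": [0, 0, 0], "xyz": [0, 0, 0.0015], "grip": 255},
  {"rot": [0, 0, 0], "xyz": [0, 0, 0.0015], "grip": 255},
  {"rot": [0, 0, 0], "xyz": [0, 0, 0.0015], "grip": 255},
])

```text
clock: 15.72
tool_pos: [0.448, -0.1846, 0.0053]
eef_rot: [-0.016, 1.0, 0.0, -0.0]
contact_force: [-0.4, -0.2, -1.1]
opening: 0.48
finger_force: 45.0
```

carry_out([
  {"rot": [0, 0, 0], "xyz": [0, 0, 0.0004], "grip": 255},
  {"rot": [0, 0, 0], "xyz": [0, 0, 0.0008], "grip": 255},
  {"rot": [0, 0, 0], "xyz": [0, 0, 0.001], "grip": 255},
  {"rot": [0, 0, 0], "xyz": [0, 0, 0.001], "grip": 255},
  {"rot": [0, 0, 0], "xyz": [0, 0, 0.001], "grip": 255},
])

```text
clock: 16.13
tool_pos: [0.4481, -0.1847, 0.0045]
eef_rot: [-0.016, 1.0, -0.0, 0.0]
contact_force: [-0.2, -0.6, 3.6]
opening: 0.484
finger_force: 47.1
```

It has touched down at about 4 N. Opening part-way only, so the fingers clear the tray walls.

carry_out([
  {"rot": [0, 0, 0], "xyz": [0, 0, 0], "grip": 100},
  {"rot": [0, 0, 0], "xyz": [0, 0, 0], "grip": 90},
  {"rot": [0, 0, 0], "xyz": [0, 0, 0], "grip": 85},
  {"rot": [0, 0, 0], "xyz": [0, 0, 0], "grip": 85},
  {"rot": [0, 0, 0], "xyz": [0, 0, 0], "grip": 85},
  {"rot": [0, 0, 0], "xyz": [0, 0, 0], "grip": 85},
  {"rot": [0, 0, 0], "xyz": [0, 0, 0], "grip": 85},
])

```text
clock: 16.72
tool_pos: [0.4484, -0.182, 0.0045]
eef_rot: [-0.017, 1.0, 0.002, 0.001]
contact_force: [-0.4, 5.2, 7.3]
opening: 0.668
finger_force: 3.7
```

carry_out([
  {"rot": [0, 0, 0], "xyz": [0, 0, -0.004], "grip": 85},
  {"rot": [0, 0, 0], "xyz": [0, 0, -0.012], "grip": 85},
  {"rot": [0, 0, 0], "xyz": [0, 0, -0.024], "grip": 85},
  {"rot": [0, 0, 0], "xyz": [0, 0, -0.04], "grip": 85},
  {"rot": [0, 0, 0], "xyz": [0, 0, -0.065], "grip": 85},
  {"rot": [0, 0, 0], "xyz": [0, 0, -0.095], "grip": 85},
  {"rot": [0, 0, 0], "xyz": [0, 0, -0.12], "grip": 85},
  {"rot": [0, 0, 0], "xyz": [0, 0, -0.12], "grip": 85},
])

```text
clock: 17.38
tool_pos: [0.4499, -0.1861, 0.1285]
eef_rot: [-0.015, 1.0, -0.001, 0.003]
contact_force: [0.4, 1.0, -0.4]
opening: 0.67
finger_force: 0.0
```

```bash
python3 s.py
python3 - <<'E'
from h import *
w=r.snapshot('wrist')[...,::-1];s=r.snapshot('side')[...,::-1]
cv2.imwrite('pics/f.png',np.hstack([cv2.resize(w,(440,330)),cv2.resize(s[200:340,210:350],(330,330))]))
E
```

```text
[ 0.527  0.717 -0.369  2.076  0.589  0.443  1.302] [ 0.4499 -0.1861  0.1285] [ 0.4  1.  -0.4] [ 0.01 -0.03 -0.01] [-3.112  0.007 -3.139]
```

View pics/f.png

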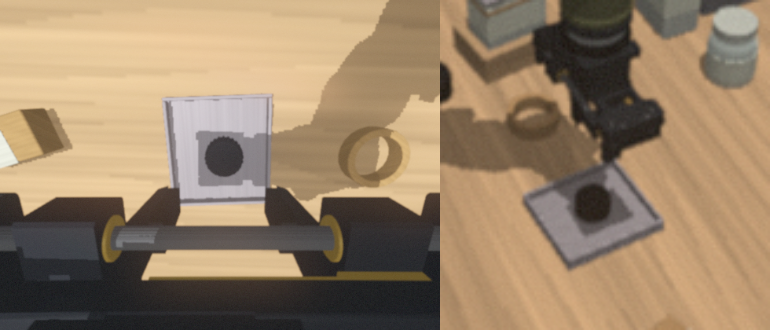

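The cap stands upright with its top at (224,156) in the left panel, near the centre of the tray. The gripper is clear of everything, so I'm handing it in.

```bash
python3 -c "
from plant import r
print(r.finish_job())"
```

```text
the job is handed in; nothing more can be done
None
```

The black cap was unscrewed at 13–15 N, lifted off, and set open side down near the middle of the steel tray; I handed the job in at about 17 s, and the hand-in call returned no verdict.

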